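# Tip the drained tube rack onto its base and push it up to the reader

### The arm

A 6-joint arm with a two-finger parallel gripper is mounted at the origin on the work surface. World frame = base frame: x ahead of the robot, y to its left, z up, the work surface at z = 0. Lengths are in m, angles in rad, forces in N, time in s.
With the tool pointing down it reaches from about 0.15 to 0.775 m from the base axis. Payload 6.1 kg.
Tool frame: the origin (TCP) lies between the finger pads; the fingertips stand 14 mm ahead of it and the grasp point (between the pads) lies 5 mm behind it (manip.finger_overhang is the distance from the TCP to the fingertips, in m); y points along the fingers, z is the direction in which the jaws open and shut, and the axes are right-handed (so a half turn about y gives the same grasp; the last joint's range is limited). The gripper opens to 85 mm and grips with 20 to 120 N. Pads are 22 mm wide; open, the fingers measure 114 mm over their backs; the gripper's body (76 mm by 85 mm) begins 54 mm behind the grasp point. The pads swing forward as they close: fully open they stand 13 mm farther back than shut.
Start: joints at [-1.106, 0.126, -0.04, 1.405, 0, 1.571], TCP at [0.235, -0.469, 0.245] pointing down, gripper open.
Joint ranges: [-2.72, 2.72], [-0.95, 1.95], [-1.27, 1.35], [-1.78, 2.02], [-1.46, 1.47], [-3.14, 3.14]. Speed limits (rad/s): [2.39, 2.39, 3.01, 3.14, 3.14, 3.14].

### API

Orientations are given as a 3x3 rotation matrix whose columns are the frame's x, y, z axes.
In Python, from workcell import manip, vision gives the robot as it stands.
- The arm moves only by the tool jog_arm, never from a script. Its argument "plan" is a list of rows, each an object of numbers: "dx", "dy", "dz": the shift along the tool's x, y, z in cm; "roll": the turn about the tool's y in rad; "gripper": the closure, from -1 (fully open) to 1 (shut), so that 0 is half open. A call has 1 to 20 rows; each row is the pose to reach, as a shift and turn from the pose measured when the call began, along the tool's axes at that moment; what a row does not reach only later rows make up. A row lasts 1/10 s, in which the tool goes at most 50 mm and 8.59 degrees, less where a joint would pass 70% of its speed; a pose out of reach is approached as far as the arm can. A call with a gripper value outside its range is refused whole. The fingers move at their own pace and stop on an object; "squeeze" is the grip in N (left out, the last holds). Time passes only in rows, so rows that repeat a pose let the fingers close. It gives the time, the measured TCP pose, the force and the opening at its end, in the units of the state.
- manip.observe(): the state, without advancing time (a new reading comes with each control period).
- vision.get_image(name): name is "side" or "top"; returns the picture (420x560x3 uint8, blue, green, red); there is no depth.
- vision.calibration(name): a dict with "fx", "fy", "cx", "cy" (pixels), "dist_coeffs" ([k1, k2, p1, p2, k3] as OpenCV has them; the pictures are not rectified), "position" and "orientation" of the camera in the world. Camera axes: x right, y down, z forward; pixel columns grow to the right and rows downward; lengths in m; the calibration is good to about 2 mm. A picture is of the moment at which its call begins. calibration takes no time and is no camera call.
- manip.sign_off(): hands the job in, once; it reports no verdict.
The state is a dict: "time_s": time; "q": joint angles; "joint_vel": joint speeds; "joint_torque": joint torques, N m; "tool_pos": TCP position; "orientation": TCP orientation; "ft_force": force on the tool from outside, world axes, zero at the start; "moment": the same for the moment, N m; "grip_width": finger opening in m.
Only numpy, scipy, OpenCV 4.12 (cv2) and the standard library are available. Lean on these libraries where they do the work, as an engineer would, in place of code of your own. Each camera call takes 0.05 s, during which the arm holds its last target.

### The job

The empty tube rack has been left standing on its long edge to drain in front of the rack reader. Push it over so that it lies flat on the bench on its underside with its tube holes facing up, then push it along the bench until its far long side sits flush against the reader's front, anywhere along it with its whole length in front of the reader. Do it all by pushing, without picking the rack up at any time, and leave the tip box, the bottle and the beaker where they stand.

Things in the scene. Friction and masses are not known exactly. Their poses are not given: they have to be found in the camera images.
- rack: White tube rack, a solid block 96 x 170 x 46 mm (own x, y, z), about 0.25 kg; its top (+z) shows 5 x 8 dark holes, mere marks. Origin: middle of the underside. Starts on its long edge, 96 mm tall, 46 thick: own +x up, +z (holes) to the robot, underside to the reader, within 0.3 rad; left or right, tip box on the other side. Pushed near the top it tips over its lower far edge, past 0.45 rad of lean.
- rack_back (a point): Middle of the rack's far long side (170 x 46 mm), the face that must meet the reader: 48 mm along the rack's own +x from its origin and 23 mm up its +z; same axes as the rack. Once the rack lies flat, +z is up and +x points roughly towards the reader.
- reader: Rack reader, fixed low white housing 640 mm wide, 154 deep, 85 high, beyond the rack. Origin: on its front face, at bench level, mid-width; own x points away from the robot into the housing, square to the front, y along the front, z up. The front's foot is a grey bumper strip 31 mm high, its face the plane x = 0 that the rack must meet; above it the housing is 4 mm back. Turned up to 0.12 rad.
- tip_box: Bystander: grey pipette-tip box with clear lid, 85 x 115 x 62 mm (own x, y, z), also standing on its long edge (85 mm tall, lid towards the robot), shorter than the rack and without holes. Origin: middle of its underside, which faces the reader; +z points out through the lid.
- bottle: Bystander: amber bottle with white cap, 60 mm diameter, 130 mm tall, standing to the left. Origin: centre of its underside, z up.
- beaker: Bystander: open white ceramic beaker, 68 mm rim diameter, 85 mm tall, standing to the right. Origin: centre of its underside, z up.
Not all that is in view belongs to the job. Leave any yellow look-alike of the rack alone.

How it is judged:
On the way, in this order (a step that is already met when the one before it is completed fails the run):
1. the rack lies flat on its underside, holes up (angle between rack's own z axis and vertical below 0.06 rad and height (world z) of rack below 0.008 m), for 0.2 s.
2. the rack's far side is flush against the reader's front (all of step 1 and x of rack_back in the frame of reader between -0.006 and 0.006 m and y of rack_back in the frame of reader between -0.235 and 0.235 m and angle between the x axis of rack and the x axis of reader, either way round below 0.05 rad), for 0.2 s.
At the end, for the whole second after the job is handed in: The rack rests flat on its underside, holes up (within 0.06 rad), the middle of its far long side within 6 mm of the reader's front face and square to it within 0.05 rad, wholly within the reader's width (its middle within 235 mm of the reader's middle), at rest (all of step 2 and linear speed of rack below 0.02 m/s); the robot touches nothing.
It fails at once if the rack is lifted off the bench (underside centre over 65 mm high, or lying level over 22 mm high) (height (world z) of rack above 0.065 m or (angle between rack's own z axis and vertical below 0.15 rad and height (world z) of rack above 0.022 m)).
It fails at once if the tip box is moved by more than 20 mm or knocked over (distance of tip_box from where it was at the start of the episode above 0.02 m).
It fails at once if the bottle is moved by more than 20 mm or knocked over (distance of bottle from where it was at the start of the episode above 0.02 m).
It fails at once if the beaker is moved by more than 20 mm or knocked over (distance of beaker from where it was at the start of the episode above 0.02 m).
It also fails if it takes over 48 s, if anything falls off the work surface, if the arm or the gripper's body presses on something with over 40 N, if the wrist force passes 120 N, or if a joint passes its speed limit or range.

## Working session

There is one attempt and no reset: what is moved stays moved. The work goes in short steps, Python scripts to look and compute and a tool call to move; the robot and the scene stay as the last step left them, time stands still between calls to the robot, and variables do not carry over. Pictures are saved under pics/ and viewed, and the job is handed in when it is done.

Besides the shell and the picture viewer there is one more tool, called after "Call:" as name(argument=value, ...) on one line, values as JSON. jog_arm: Moves the arm, as the interface text tells. Its arguments: {"type":"object","properties":{"plan":{"type":"array","items":{"type":"object","properties":{"dx":{"type":"number"},"dy":{"type":"number"},"dz":{"type":"number"},"roll":{"type":"number"},"gripper":{"type":"number"}}}},"squeeze":{"type":"number"}},"required":["plan"]}

```bash
ls; mkdir -p pics; python3 - <<'E'
from workcell import manip, vision
import cv2
for n in("side","top"):
    cv2.imwrite(f"pics/{n}0.png",vision.get_image(n)); print(n,vision.calibration(n))
s=manip.observe(); print(s)
E
```

```text
pics
side {'fx': 515.1532724236945, 'fy': 515.1532724236945, 'cx': 278.2984038042618, 'cy': 211.84606653770106, 'dist_coeffs': array([-0.12033646,  0.        ,  0.        ,  0.        ,  0.        ]), 'position': array([-0.10146379,  0.57314945,  0.7723979 ]), 'orientation': array([[-0.67740251, -0.47569282,  0.56110799],
       [-0.73541377,  0.42020024, -0.5315998 ],
       [ 0.0171005 , -0.77275358, -0.63447575]])}
top {'fx': 432.2093851302818, 'fy': 432.2093851302818, 'cx': 281.1723620975873, 'cy': 206.5961738944523, 'dist_coeffs': array([-0.00272217,  0.        ,  0.        ,  0.        ,  0.        ]), 'position': array([ 0.42925854, -0.01048184,  1.08764594]), 'orientation': array([[-0.02635915, -0.99729471,  0.06861826],
       [-0.99931784,  0.02806428,  0.02400515],
       [-0.02586593, -0.0679387 , -0.99735414]])}
{'time_s': 0.1, 'q': array([-1.10600520e+00,  1.26314449e-01, -4.04895434e-02,  1.40540300e+00,
        5.26097981e-06,  1.57082752e+00]), 'joint_vel': array([-0.00080815, -0.00171436,  0.00346002, -0.00100605,  0.00065454,
        0.00093034]), 'joint_torque': array([ 1.37594971e-04, -4.36904097e+01,  3.53605771e+01,  1.37044117e-02,
       -4.45899377e-05, -1.94961768e-05]), 'tool_pos': array([ 0.23517137, -0.46899788,  0.24461707]), 'orientation': array([[-8.93929192e-01, -6.27610186e-04,  4.48207771e-01],
       [-4.48208210e-01,  1.26337721e-03, -8.93928299e-01],
       [-5.21697807e-06, -9.99999005e-01, -1.41066981e-03]]), 'ft_force': array([-0.52668093,  0.74859256, -0.12363791]), 'moment': array([-0.01821322,  0.04524263,  0.03492869]), 'grip_width': 0.08515186002723289}
```

View pics/top0.png

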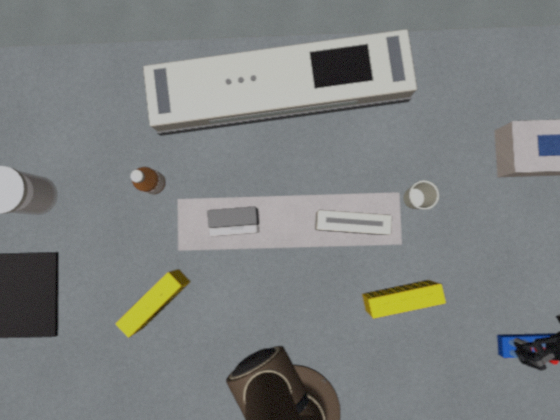

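View pics/side0.png

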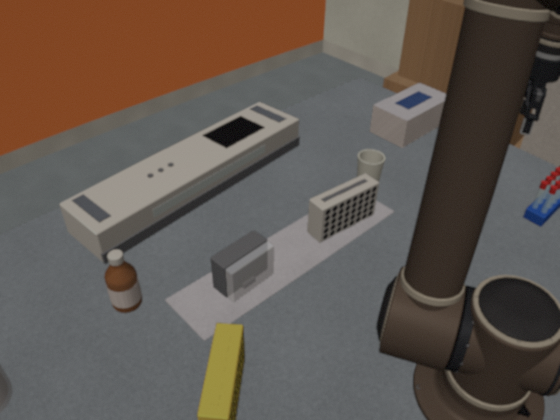

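Candidates for the rack in the top view are the white block at (354,222), the grey tip box at (232,220), and the yellow look-alikes at (150,304) and (404,300). The side view shows holes on the white one at (345,208), so I choose that one. I'll check it in a close crop.

```bash
python3 - <<'E'
import cv2,numpy as np
t=cv2.imread("pics/top0.png"); s=cv2.imread("pics/side0.png")
a=cv2.resize(t[195:250,305:405],None,fx=7,fy=7,interpolation=cv2.INTER_CUBIC)
cv2.imwrite("pics/c_rack_top.png",a)
cv2.imwrite("pics/c_rack_side.png",cv2.resize(s[160:260,290:400],None,fx=5,fy=5,interpolation=cv2.INTER_CUBIC))
cv2.imwrite("pics/c_reader.png",cv2.resize(t[70:140,140:425],None,fx=2.8,fy=2.8,interpolation=cv2.INTER_CUBIC))
E
```

```text
(no output)
```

View pics/c_rack_top.png

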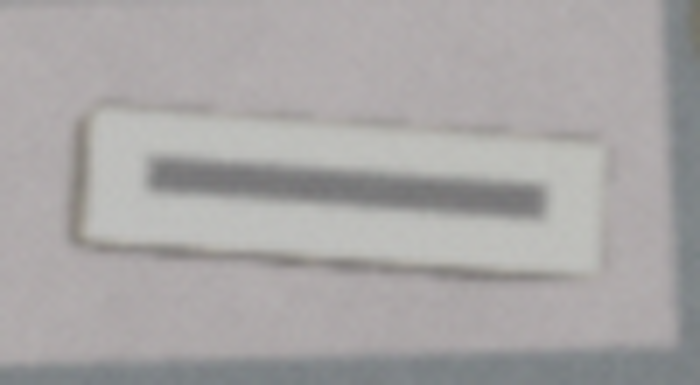

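View pics/c_rack_side.png

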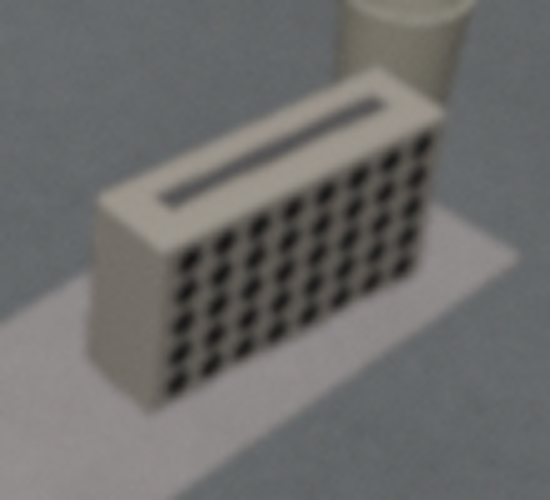

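View pics/c_reader.png

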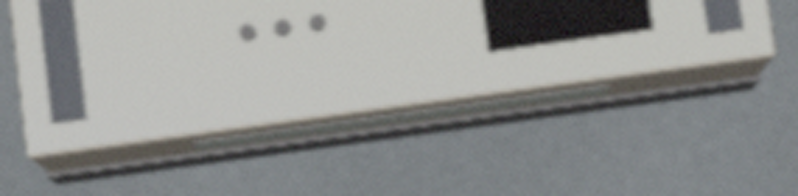

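The crops show the white block with 5 x 8 holes facing the robot, so it is the rack. Its top face corners are near top-view pixels (318,210), (391,215), (390,233) and (316,229). The reader's front upper edge runs from about (151,125) to (416,89).

```bash
cat > h.py <<'E'
import numpy as np,cv2
from workcell import manip,vision
def w(name,px,z):
    c=vision.calibration(name);K=np.array([[c['fx'],0,c['cx']],[0,c['fy'],c['cy']],[0,0,1]])
    u=cv2.undistortPoints(np.array(px,float).reshape(-1,1,2),K,c['dist_coeffs']).reshape(-1,2)
    d=np.c_[u,np.ones(len(u))]@c['orientation'].T;p=c['position']
    return p+d*((z-p[2])/d[:,2])[:,None]
def pr(name,P):
    c=vision.calibration(name);K=np.array([[c['fx'],0,c['cx']],[0,c['fy'],c['cy']],[0,0,1]])
    q=(np.array(P,float)-c['position'])@c['orientation']
    return cv2.projectPoints(q.reshape(-1,1,3),np.zeros(3),np.zeros(3),K,c['dist_coeffs'])[0].reshape(-1,2)
def crop(p,x0,y0,f): return (np.array(p,float)+.5)/f-.5+[x0,y0]
E
python3 - <<'E'
from h import *
np.set_printoptions(precision=4,suppress=True)
r=w('top',crop([(92,107),(604,140),(598,272),(82,243)],305,195,7),.096);print(r, r.mean(0))
print(np.linalg.norm(np.diff(r,axis=0),axis=1)); d=r[0]-r[1]+r[3]-r[2]; print('rack dir y',np.arctan2(-d[0],d[1]))
a=w('top',crop([(32,156),(773,55)],140,70,2.8),.085);b=w('top',crop([(60,182),(752,86)],140,70,2.8),0)
for k in(a,b): d=k[0]-k[1];print(k,np.linalg.norm(d),'yaw',np.arctan2(-d[0],d[1]))
rs=w('side',crop([(98,198),(378,68),(445,118),(165,248)],290,160,5),.096);print(rs,rs.mean(0))
# bystanders
print('tipbox top',w('top',[(208,209),(257,207),(258,227),(209,230)],.085),'beaker',w('top',[(423,195)],.085),'bottle',w('top',[(138,176)],.13))
E
```

```text
[[ 0.4876 -0.0702  0.096 ]
 [ 0.4722 -0.2365  0.096 ]
 [ 0.4293 -0.2327  0.096 ]
 [ 0.4432 -0.0656  0.096 ]] [ 0.4581 -0.1513  0.096 ]
[0.167  0.0431 0.1677]
rack dir y -0.08776947410035808
[[ 0.7002  0.3175  0.085 ]
 [ 0.7657 -0.3101  0.085 ]] 0.6310173541280014 yaw 0.10386382308458592
[[ 0.6981  0.3195  0.    ]
 [ 0.7661 -0.3152  0.    ]] 0.6383255000541184 yaw 0.10668710645915251
[[ 0.4843 -0.072   0.096 ]
 [ 0.4674 -0.2383  0.096 ]
 [ 0.4222 -0.231   0.096 ]
 [ 0.4418 -0.0689  0.096 ]] [ 0.4539 -0.1525  0.096 ]
tipbox top [[0.4974 0.1847 0.085 ]
 [0.4989 0.07   0.085 ]
 [0.4523 0.0687 0.085 ]
 [0.4484 0.1831 0.085 ]] beaker [[ 0.5159 -0.3148  0.085 ]] bottle [[0.5733 0.3332 0.13  ]]
```

Call:
jog_arm(plan=[{"dx": -5,"dz": -4,"roll": 0.1,"gripper": -1},{"dx": -9,"dz": -7.3,"roll": 0.2,"gripper": -1},{"dx": -12,"dz": -9.7,"roll": 0.3,"gripper": -1},{"dx": -15,"dz": -12,"roll": 0.4,"gripper": -1},{"dx": -18,"dz": -14.5,"roll": 0.5,"gripper": -1},{"dx": -21,"dz": -17,"roll": 0.55,"gripper": -1},{"dx": -24,"dz": -19.4,"roll": 0.55,"gripper": -1},{"dx": -27.4,"dz": -22.4,"roll": 0.55,"gripper": -1},{"dx": -27.4,"dz": -22.4,"roll": 0.55,"gripper": -1},{"dx": -27.4,"dz": -22.4,"roll": 0.55,"gripper": -1},{"dx": -27.4,"dz": -22.4,"roll": 0.55,"gripper": -1},{"dx": -27.4,"dz": -22.4,"roll": 0.55,"gripper": -1}])

```text
schema error: expected keys dx, dy, dz, roll, gripper
```

Call:
jog_arm(plan=[{"dx": -5,"dy": 0,"dz": -4,"roll": 0.1,"gripper": -1},{"dx": -9,"dy": 0,"dz": -7.3,"roll": 0.2,"gripper": -1},{"dx": -12,"dy": 0,"dz": -9.7,"roll": 0.3,"gripper": -1},{"dx": -15,"dy": 0,"dz": -12,"roll": 0.4,"gripper": -1},{"dx": -18,"dy": 0,"dz": -14.5,"roll": 0.5,"gripper": -1},{"dx": -21,"dy": 0,"dz": -17,"roll": 0.55,"gripper": -1},{"dx": -24,"dy": 0,"dz": -19.4,"roll": 0.55,"gripper": -1},{"dx": -27.4,"dy": 0,"dz": -22.4,"roll": 0.55,"gripper": -1},{"dx": -27.4,"dy": 0,"dz": -22.4,"roll": 0.55,"gripper": -1},{"dx": -27.4,"dy": 0,"dz": -22.4,"roll": 0.55,"gripper": -1},{"dx": -27.4,"dy": 0,"dz": -22.4,"roll": 0.55,"gripper": -1},{"dx": -27.4,"dy": 0,"dz": -22.4,"roll": 0.55,"gripper": -1}])

```text
time_s: 1.3
tool_pos: [0.3793, -0.1469, 0.2448]
orientation: [[-0.996, -0.001, -0.087], [0.087, 0.001, -0.996], [0.001, -1.0, -0.001]]
ft_force: [-0.2, -0.9, 0.0]
grip_width: 0.0853
```

Call:
jog_arm(plan=[{"dx": 0,"dy": 4,"dz": 0,"roll": 0,"gripper": -1},{"dx": 0,"dy": 8,"dz": 0,"roll": 0,"gripper": -1},{"dx": 0,"dy": 12,"dz": 0,"roll": 0,"gripper": -1},{"dx": 0,"dy": 15,"dz": 0,"roll": 0,"gripper": -1},{"dx": 0,"dy": 16,"dz": 0,"roll": 0,"gripper": -1},{"dx": 0,"dy": 16,"dz": 0,"roll": 0,"gripper": -1},{"dx": 0,"dy": 16,"dz": 0,"roll": 0,"gripper": -1}])

```text
time_s: 2.0
tool_pos: [0.3798, -0.1475, 0.0861]
orientation: [[-0.996, 0.0, -0.088], [0.088, 0.001, -0.996], [-0.0, -1.0, -0.001]]
ft_force: [0.3, 0.2, 0.3]
grip_width: 0.085
```

```bash
python3 - <<'E'
from h import *
a=vision.get_image('side');b=vision.get_image('top')
cv2.imwrite('pics/s1.png',np.hstack([cv2.resize(a[130:310,250:450],None,fx=2,fy=2),cv2.resize(b[170:350,260:460],None,fx=2,fy=2)]))
print(pr('side',[manip.observe()['tool_pos']]))
E
```

```text
[[368.74096376 210.91217135]]
```

View pics/s1.png

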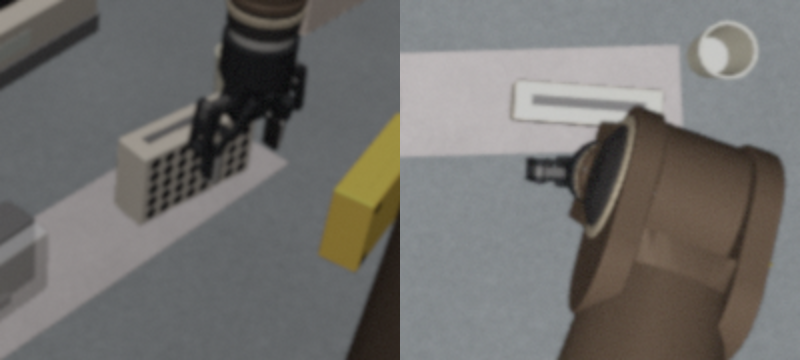

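The side crop shows both open fingers in front of the hole face, clear of the rack, at about crop pixel (205,140). Now the slow push.

Call:
jog_arm(plan=[{"dx": -1,"dy": 0,"dz": 0,"roll": 0,"gripper": -1},{"dx": -2,"dy": 0,"dz": 0,"roll": 0,"gripper": -1},{"dx": -2.5,"dy": 0,"dz": 0,"roll": 0,"gripper": -1},{"dx": -3,"dy": 0,"dz": 0,"roll": 0,"gripper": -1},{"dx": -3.5,"dy": 0,"dz": 0,"roll": 0,"gripper": -1},{"dx": -4,"dy": 0,"dz": 0,"roll": 0,"gripper": -1},{"dx": -4.4,"dy": 0,"dz": 0,"roll": 0,"gripper": -1},{"dx": -4.8,"dy": 0,"dz": 0,"roll": 0,"gripper": -1},{"dx": -5.2,"dy": 0,"dz": 0,"roll": 0,"gripper": -1},{"dx": -5.6,"dy": 0,"dz": 0,"roll": 0,"gripper": -1},{"dx": -6,"dy": 0,"dz": 0,"roll": 0,"gripper": -1}])

```text
time_s: 3.2
tool_pos: [0.4404, -0.1527, 0.0867]
orientation: [[-0.996, 0.002, -0.088], [0.088, 0.0, -0.996], [-0.002, -1.0, -0.0]]
ft_force: [0.2, 0.2, 0.0]
grip_width: 0.0852
```

```bash
python3 - <<'E'
from h import *
a=vision.get_image('side');b=vision.get_image('top')
cv2.imwrite('pics/s2.png',np.hstack([cv2.resize(a[130:310,250:450],None,fx=2,fy=2),cv2.resize(b[170:350,260:460],None,fx=2,fy=2)]))
E
```

```text
(no output)
```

View pics/s2.png

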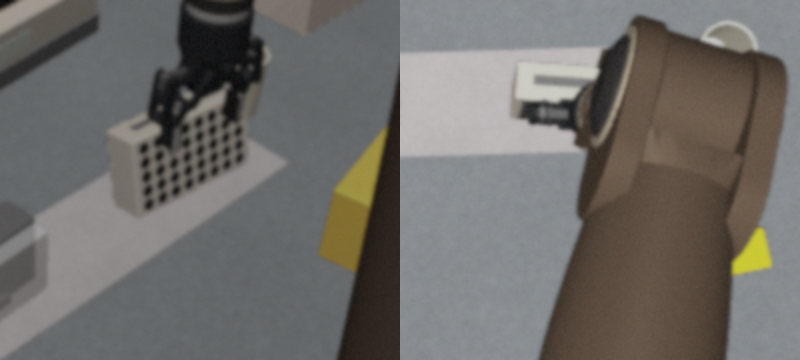

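The rack is leaning away from the fingers: its upper edge moved from about (145,137) to (120,130) in the side crop, while its foot barely moved. I'll continue.

Call:
jog_arm(plan=[{"dx": -0.4,"dy": 0,"dz": 0,"roll": 0,"gripper": -1},{"dx": -0.8,"dy": 0,"dz": 0,"roll": 0,"gripper": -1},{"dx": -1.2,"dy": 0,"dz": 0,"roll": 0,"gripper": -1},{"dx": -1.6,"dy": 0,"dz": 0,"roll": 0,"gripper": -1},{"dx": -2,"dy": 0,"dz": 0,"roll": 0,"gripper": -1},{"dx": -2.4,"dy": 0,"dz": 0,"roll": 0,"gripper": -1},{"dx": -2.8,"dy": 0,"dz": 0,"roll": 0,"gripper": -1},{"dx": -2.8,"dy": 0,"dz": 0,"roll": 0,"gripper": -1}])

```text
time_s: 4.1
tool_pos: [0.4691, -0.1553, 0.0867]
orientation: [[-0.996, 0.002, -0.088], [0.088, 0.0, -0.996], [-0.002, -1.0, -0.0]]
ft_force: [0.6, 0.6, -0.2]
grip_width: 0.0851
```

```bash
python3 - <<'E'
from h import *
a=vision.get_image('side');b=vision.get_image('top')
cv2.imwrite('pics/s3.png',np.hstack([cv2.resize(a[130:310,250:450],None,fx=2,fy=2),cv2.resize(b[170:350,260:460],None,fx=2,fy=2)]))
E
```

```text
(no output)
```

View pics/s3.png

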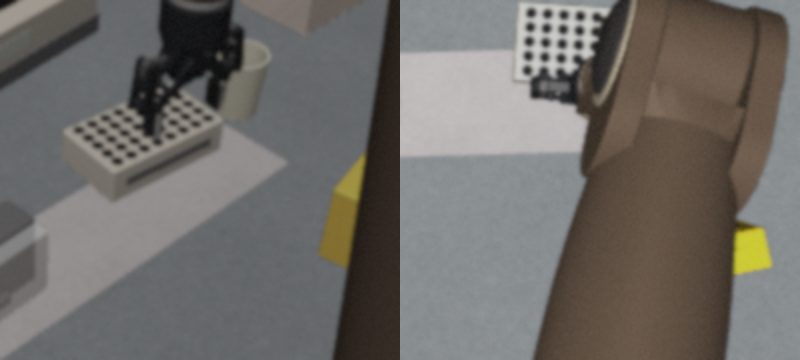

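The rack now lies flat with its holes up, at about (140,140) in the side crop. I'll back off, turn to the reader's yaw and go down.

Call:
jog_arm(plan=[{"dx": 3,"dy": 0,"dz": 0,"roll": 0,"gripper": -1},{"dx": 6,"dy": 0,"dz": 0,"roll": -0.1,"gripper": -1},{"dx": 8,"dy": 0,"dz": 0,"roll": -0.19,"gripper": -1},{"dx": 8,"dy": 0,"dz": 0,"roll": -0.19,"gripper": -1},{"dx": 8,"dy": 2,"dz": 0,"roll": -0.19,"gripper": -1},{"dx": 8,"dy": 4,"dz": 0,"roll": -0.19,"gripper": -1},{"dx": 8,"dy": 5.5,"dz": 0,"roll": -0.19,"gripper": -1},{"dx": 8,"dy": 6,"dz": 0,"roll": -0.19,"gripper": -1},{"dx": 8,"dy": 6,"dz": 0,"roll": -0.19,"gripper": -1},{"dx": 8,"dy": 6,"dz": 0,"roll": -0.19,"gripper": -1}])

```text
time_s: 5.2
tool_pos: [0.3897, -0.1484, 0.0271]
orientation: [[-0.995, 0.003, 0.102], [-0.102, -0.0, -0.995], [-0.003, -1.0, 0.0]]
ft_force: [-0.2, 0.7, 0.3]
grip_width: 0.0856
```

```bash
python3 - <<'E'
from h import *
a=vision.get_image('side');b=vision.get_image('top')
cv2.imwrite('pics/s4.png',cv2.resize(a[110:270,230:430],None,fx=4,fy=3.7))
cv2.imwrite('pics/t4.png',cv2.resize(b[70:270,260:460],None,fx=3,fy=3))
E
```

```text
(no output)
```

View pics/s4.png

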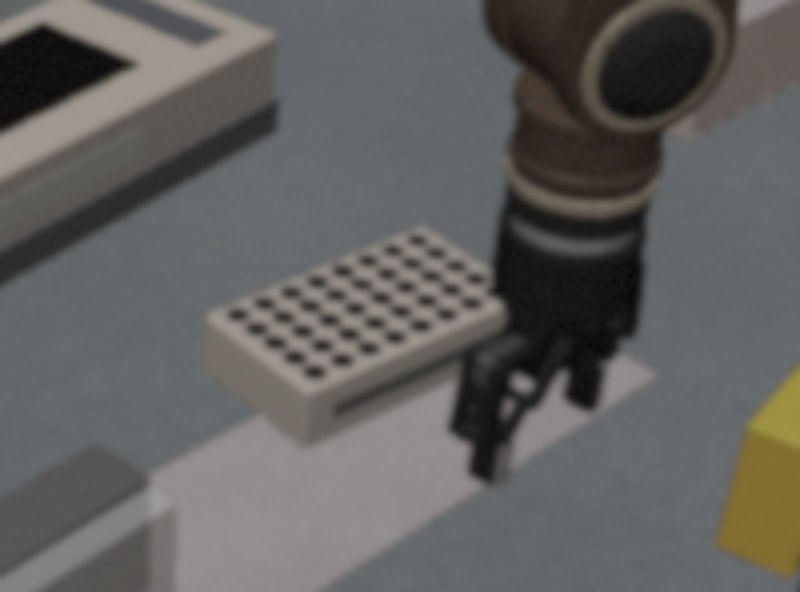

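View pics/t4.png

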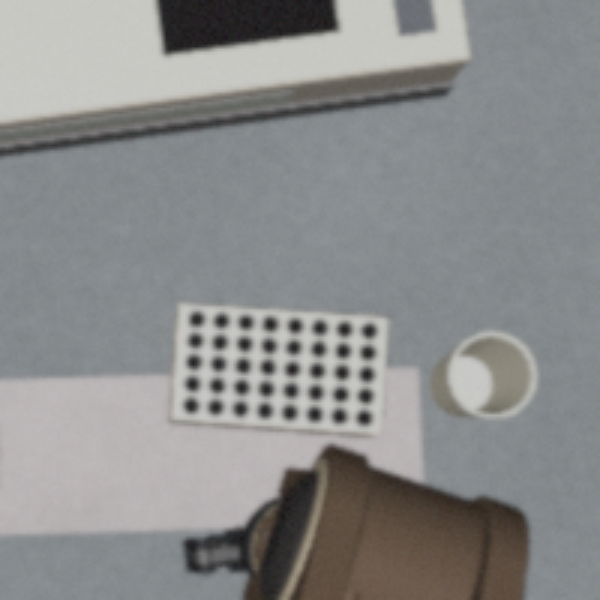

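```bash
python3 - <<'E'
from h import *
np.set_printoptions(precision=4,suppress=True)
r=w('top',crop([(180,304),(388,318),(383,434),(171,420)],260,70,3),.046);print(r,r.mean(0),np.linalg.norm(np.diff(r,axis=0),axis=1))
d=r[0]-r[1]+r[3]-r[2];print(np.arctan2(-d[0],d[1]))
O=np.array([.732,.002]);t=.105;X=np.array([np.cos(t),np.sin(t)])
c=r.mean(0)[:2];print('centre in reader',(c-O)@X,(c-O)@[-X[1],X[0]])
E
```

```text
[[ 0.5848 -0.081   0.046 ]
 [ 0.5684 -0.2476  0.046 ]
 [ 0.4752 -0.2395  0.046 ]
 [ 0.4911 -0.0708  0.046 ]] [ 0.5299 -0.1597  0.046 ] [0.1673 0.0936 0.1695]
-0.09610580927671357
centre in reader -0.2179808208558359 -0.1396433398948689
```

The rack's measured size is 94 x 168 mm at z=0.046, as it should be. Its centre is (0.530,-0.160) with yaw -0.096, and about 170 mm of push is left. I'll shift 2 cm to the right and push along the reader's normal.

Call:
jog_arm(plan=[{"dx": -1,"dy": 0,"dz": 1,"roll": 0,"gripper": -1},{"dx": -3,"dy": 0,"dz": 2,"roll": 0,"gripper": -1},{"dx": -5,"dy": 0,"dz": 2,"roll": 0,"gripper": -1},{"dx": -6,"dy": 0,"dz": 2,"roll": 0,"gripper": -1},{"dx": -7,"dy": 0,"dz": 2,"roll": 0,"gripper": -1},{"dx": -8,"dy": 0,"dz": 2,"roll": 0,"gripper": -1},{"dx": -9,"dy": 0,"dz": 2,"roll": 0,"gripper": -1},{"dx": -10,"dy": 0,"dz": 2,"roll": 0,"gripper": -1},{"dx": -11,"dy": 0,"dz": 2,"roll": 0,"gripper": -1},{"dx": -12,"dy": 0,"dz": 2,"roll": 0,"gripper": -1},{"dx": -13,"dy": 0,"dz": 2,"roll": 0,"gripper": -1},{"dx": -14,"dy": 0,"dz": 2,"roll": 0,"gripper": -1},{"dx": -15,"dy": 0,"dz": 2,"roll": 0,"gripper": -1},{"dx": -16,"dy": 0,"dz": 2,"roll": 0,"gripper": -1},{"dx": -17,"dy": 0,"dz": 2,"roll": 0,"gripper": -1},{"dx": -18,"dy": 0,"dz": 2,"roll": 0,"gripper": -1},{"dx": -19,"dy": 0,"dz": 2,"roll": 0,"gripper": -1},{"dx": -20,"dy": 0,"dz": 2,"roll": 0,"gripper": -1},{"dx": -21,"dy": 0,"dz": 2,"roll": 0,"gripper": -1},{"dx": -21,"dy": 0,"dz": 2,"roll": 0,"gripper": -1}])

```text
time_s: 7.3
tool_pos: [0.6024, -0.1468, 0.0281]
orientation: [[-0.995, 0.005, 0.102], [-0.102, -0.0, -0.995], [-0.004, -1.0, 0.001]]
ft_force: [0.0, 0.1, 0.1]
grip_width: 0.0856
```

```bash
python3 - <<'E'
from h import *
a=vision.get_image('side');b=vision.get_image('top')
cv2.imwrite('pics/s5.png',cv2.resize(a[80:240,210:410],None,fx=4,fy=3.7))
cv2.imwrite('pics/t5.png',cv2.resize(b[70:270,260:460],None,fx=3,fy=3))
E
```

```text
(no output)
```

View pics/s5.png

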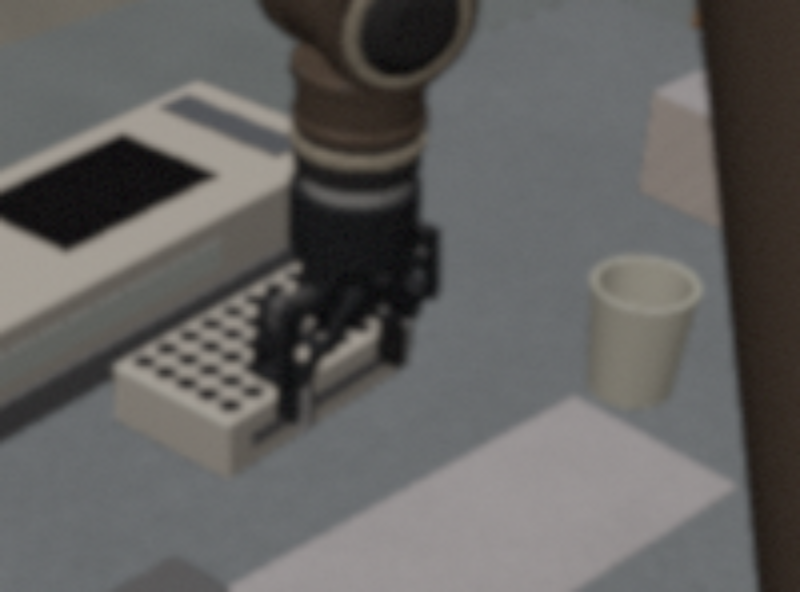

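View pics/t5.png

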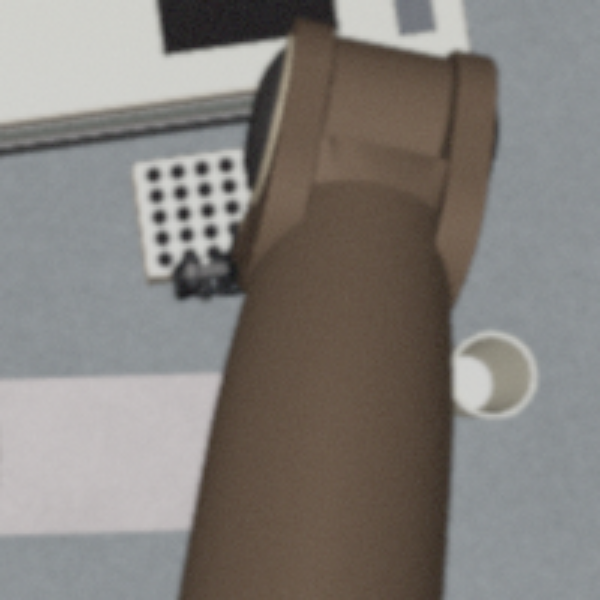

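The rack now looks square to the reader with both fingers on its near side. Its visible left corners in the top crop are (134,163) and (147,283).

```bash
python3 - <<'E'
from h import *
np.set_printoptions(precision=4,suppress=True)
r=w('top',crop([(134,163),(147,283)],260,70,3),.046)[:,:2]
O=np.array([.732,.002]);t=.105;X=np.array([np.cos(t),np.sin(t)]);Y=np.array([-X[1],X[0]])
d=r[0]-r[1];print(r,'yaw',np.arctan2(d[1],d[0]))
for p in [*r,manip.observe()['tool_pos'][:2]]: print((p-O)@X,(p-O)@Y)
E
```

```text
[[ 0.7017 -0.0474]
 [ 0.6027 -0.0549]] yaw 0.07606521669748116
-0.035320932717512604 -0.04592765335883729
-0.13454587014268343 -0.04305579979213663
-0.14591113749864812 -0.13435348216655327
```

Call:
jog_arm(plan=[{"dx": -0.5,"dy": 0,"dz": 0,"roll": 0,"gripper": -1},{"dx": -1,"dy": 0,"dz": 0,"roll": 0,"gripper": -1},{"dx": -1.5,"dy": 0,"dz": 0,"roll": 0,"gripper": -1},{"dx": -2,"dy": 0,"dz": 0,"roll": 0,"gripper": -1},{"dx": -2.4,"dy": 0,"dz": 0,"roll": 0,"gripper": -1},{"dx": -2.8,"dy": 0,"dz": 0,"roll": 0,"gripper": -1},{"dx": -3,"dy": 0,"dz": 0,"roll": 0,"gripper": -1},{"dx": -3.2,"dy": 0,"dz": 0,"roll": 0,"gripper": -1},{"dx": -3.3,"dy": 0,"dz": 0,"roll": 0,"gripper": -1},{"dx": -3.4,"dy": 0,"dz": 0,"roll": 0,"gripper": -1}])

```text
time_s: 8.4
tool_pos: [0.6343, -0.1435, 0.028]
orientation: [[-0.995, 0.002, 0.102], [-0.102, -0.001, -0.995], [-0.002, -1.0, 0.001]]
ft_force: [-5.9, -1.7, 2.9]
grip_width: 0.0856
```

Call:
jog_arm(plan=[{"dx": -0.15,"dy": 0,"dz": 0,"roll": 0,"gripper": -1},{"dx": -0.25,"dy": 0,"dz": 0,"roll": 0,"gripper": -1},{"dx": -0.3,"dy": 0,"dz": 0,"roll": 0,"gripper": -1}])

```text
time_s: 8.7
tool_pos: [0.6343, -0.1435, 0.0281]
orientation: [[-0.995, -0.003, 0.102], [-0.102, -0.001, -0.995], [0.003, -1.0, 0.001]]
ft_force: [-13.3, -1.5, 8.7]
grip_width: 0.0854
```

The TCP has stopped with force rising, so the rack is against the reader. I'll retreat and look.

Call:
jog_arm(plan=[{"dx": 1,"dy": 0,"dz": 0,"roll": 0,"gripper": -1},{"dx": 3,"dy": 0,"dz": 0,"roll": 0,"gripper": -1},{"dx": 7,"dy": 0,"dz": 0,"roll": 0,"gripper": -1},{"dx": 11,"dy": -3,"dz": 0,"roll": 0,"gripper": -1},{"dx": 15,"dy": -7,"dz": 0,"roll": 0,"gripper": -1},{"dx": 19,"dy": -11,"dz": 0,"roll": 0,"gripper": -1},{"dx": 23,"dy": -14,"dz": 0,"roll": 0,"gripper": -1},{"dx": 27,"dy": -14,"dz": 0,"roll": 0,"gripper": -1},{"dx": 30,"dy": -14,"dz": 0,"roll": 0,"gripper": -1},{"dx": 30,"dy": -14,"dz": 0,"roll": 0,"gripper": -1},{"dx": 30,"dy": -14,"dz": 0,"roll": 0,"gripper": -1}])

```text
time_s: 9.8
tool_pos: [0.3363, -0.1742, 0.1696]
orientation: [[-0.995, -0.001, 0.101], [-0.101, -0.002, -0.995], [0.001, -1.0, 0.002]]
ft_force: [0.2, -0.5, 0.4]
grip_width: 0.0851
```

```bash
python3 - <<'E'
from h import *
a=vision.get_image('side');b=vision.get_image('top')
cv2.imwrite('pics/s6.png',a)
cv2.imwrite('pics/s6c.png',cv2.resize(a[80:230,190:340],None,fx=4,fy=4))
cv2.imwrite('pics/t6.png',b)
cv2.imwrite('pics/t6c.png',cv2.resize(b[80:180,295:395],None,fx=6,fy=6,interpolation=cv2.INTER_CUBIC))
E
```

```text
(no output)
```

View pics/s6c.png

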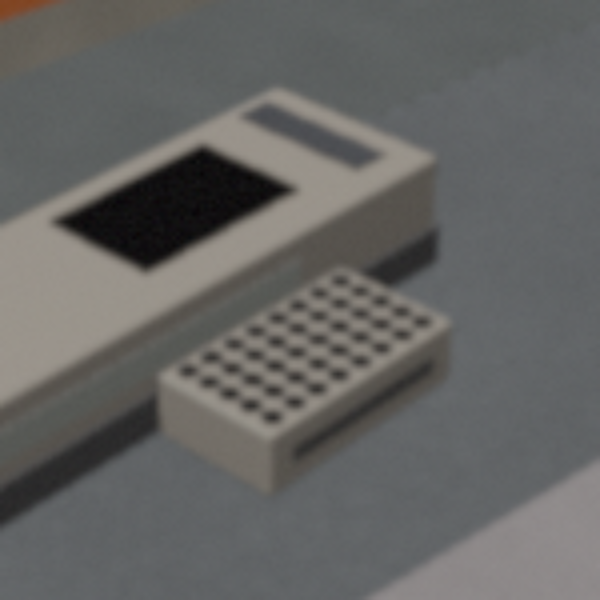

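View pics/t6c.png

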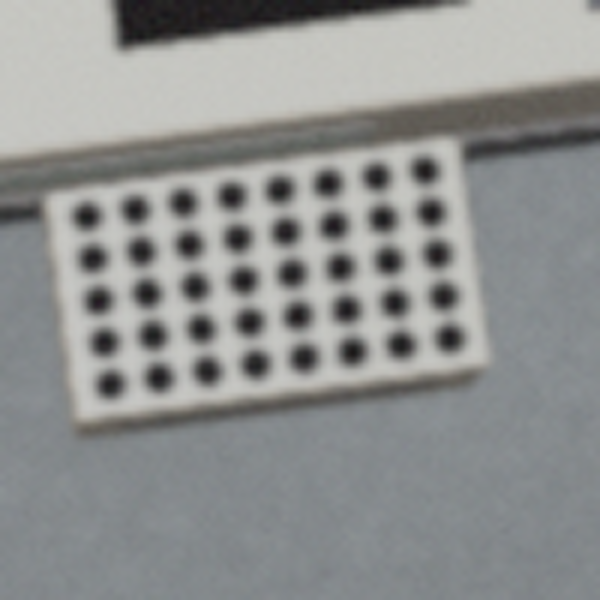

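View pics/t6.png

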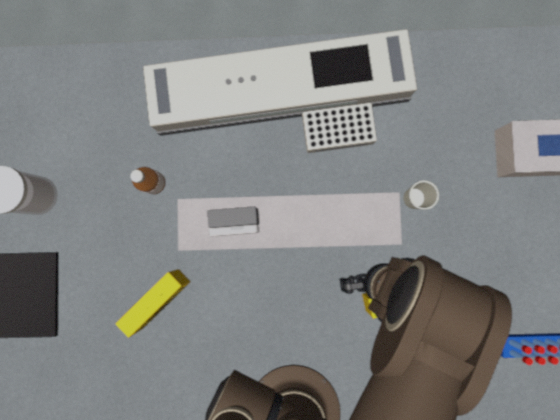

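The rack is flush by eye: its far edge runs from (45,197) to (460,142) in the top crop, parallel to the reader's edge. Now the numbers.

```bash
python3 - <<'E'
from h import *
np.set_printoptions(precision=4,suppress=True)
r=w('top',crop([(45,197),(460,142),(487,370),(78,426)],295,80,6),.046)[:,:2]
rs=w('side',crop([(157,380),(347,264),(453,325),(272,437)],190,80,4),.046)[:,:2]
# bumper foot, z=0, from the crop, each side of rack
b=w('top',crop([(0,215),(600,131)],295,80,6),0)[:,:2]
d=b[0]-b[1];t=np.arctan2(-d[0],d[1]);print('reader yaw local',t)
for t in (.105,t):
  X=np.array([np.cos(t),np.sin(t)]);Y=np.array([-X[1],X[0]])
  for n,q in(('top',r),('side',rs)):
    d=q[0]-q[1]+q[3]-q[2];c=q.mean(0)
    print(n,c,'yaw',np.arctan2(-d[0],d[1]),'back vs wide',((c-[.732,.002])@X+.048,(c-[.732,.002])@Y),'vs local foot',(c-b[0])@X+.048)
print(w('top',[(208,209),(257,207),(258,227),(209,230)],.085).mean(0),np.abs(cv2.absdiff(cv2.imread('pics/top0.png'),cv2.imread('pics/t6.png'))[140:260,120:290]).max())
# side foot of bumper vs rack foot
E
```

```text
reader yaw local 0.10808897077217906
top [ 0.6919 -0.1319] yaw 0.10340525919332183 back vs wide (np.float64(-0.005901375259914708), np.float64(-0.12892906487437264)) vs local foot -0.007904621699964254
side [ 0.6894 -0.1343] yaw 0.10310121258954758 back vs wide (np.float64(-0.008619902848887369), np.float64(-0.13107755287902395)) vs local foot -0.010623149288936914
top [ 0.6919 -0.1319] yaw 0.10340525919332183 back vs wide (np.float64(-0.006299375583389069), np.float64(-0.12876195026305087)) vs local foot -0.00821879926039009
side [ 0.6894 -0.1343] yaw 0.10310121258954758 back vs wide (np.float64(-0.00902452680872634), np.float64(-0.13090203057864158)) vs local foot -0.010943950485727362
[0.4742 0.1266 0.085 ] 19
```

The top and side estimates of the residual gap (-6 to -9 mm) are borderline and disagree with the stopped TCP. I'll check the edge positions more carefully with overlays.

```bash
python3 - <<'E'
from h import *
b=cv2.imread('pics/t6.png');a=cv2.imread('pics/s6.png')
def ov(img,name,x0,y0,x1,y1,f,out,back):
    t=.105;X=np.array([np.cos(t),np.sin(t),0]);Y=np.array([-X[1],X[0],0]);Z=np.array([0,0,1.]);O=np.array([.732,.002,0])
    c=cv2.resize(img[y0:y1,x0:x1],None,fx=f,fy=f,interpolation=cv2.INTER_CUBIC)
    def L(p,q,col):
        pq=(pr(name,[O+p[0]*X+p[1]*Y+p[2]*Z,O+q[0]*X+q[1]*Y+q[2]*Z])-[x0,y0]+.5)*f-.5
        cv2.line(c,*[tuple(int(v) for v in k) for k in np.round(pq)],col,1)
    for z,x,col in((0,0,(0,0,255)),(.031,0,(0,255,255)),(.085,.004,(0,255,0))): L((x,.32,z),(x,-.32,z),col)
    yc=-.1295
    P=[(back,yc+.085),(back,yc-.085),(back-.096,yc-.085),(back-.096,yc+.085)]
    for z in(0,.046):
        for i in range(4): L((*P[i],z),(*P[(i+1)%4],z),(255,0,255))
    cv2.imwrite(out,c)
ov(b,'top',280,80,400,170,6,'pics/ovt.png',0)
ov(a,'side',200,120,330,220,6,'pics/ovs.png',0)
E
```

```text
(no output)
```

View pics/ovt.png

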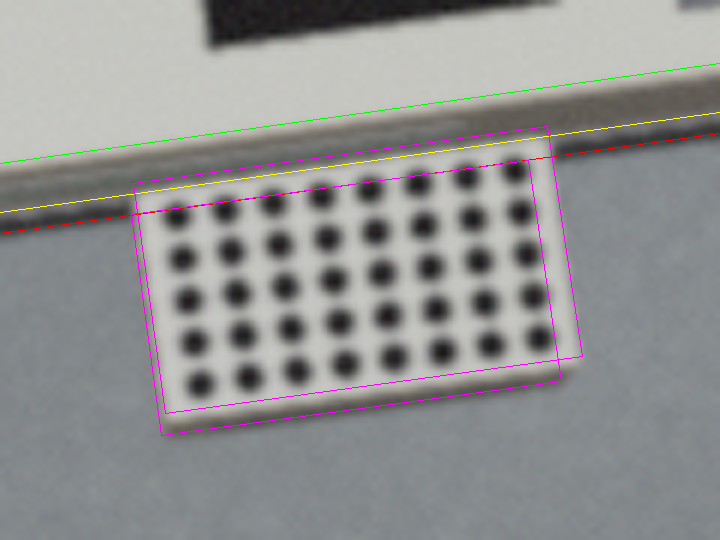

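View pics/ovs.png

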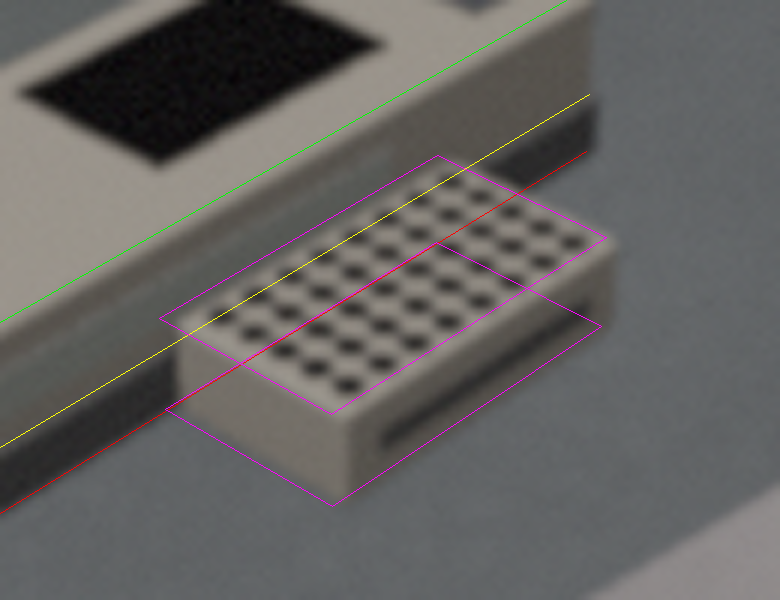

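```bash
python3 - <<'E'
from h import *
a=cv2.imread('pics/s6.png');b=cv2.imread('pics/t6.png')
g=cv2.convertScaleAbs(a[165:205,205:265],alpha=1.6)
cv2.imwrite('pics/z1.png',cv2.resize(g,None,fx=13,fy=13,interpolation=cv2.INTER_CUBIC))
E
```

```text
(no output)
```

View pics/z1.png

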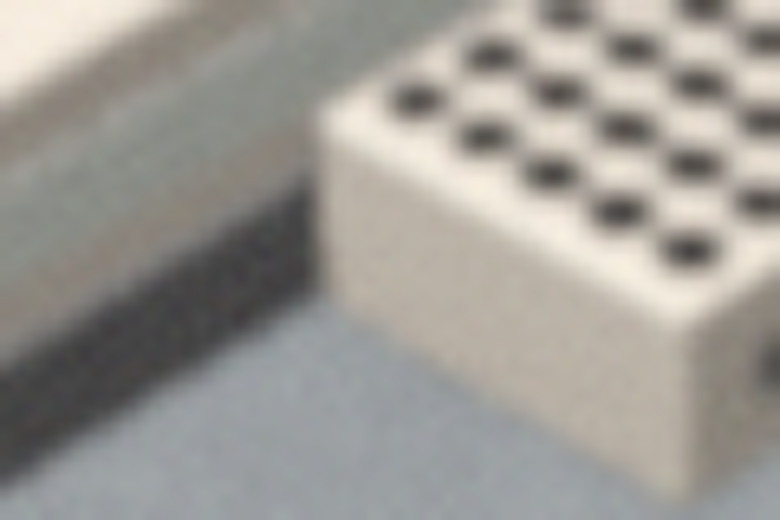

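At the left end the rack's far foot corner, about (320,288) in the zoom, meets the bumper's foot line with no bench showing between. So it is flush to about 1 mm there, and the earlier gap numbers came from the absolute calibration. Rack and reader yaw agree within 0.005 rad, and the bystanders' pixels haven't changed.

```bash
python3 - <<'E'
from workcell import manip
s=manip.observe();print(s['ft_force'],s['tool_pos'],s['time_s']);print(manip.sign_off())
E
```

```text
[-0.28521281  0.03288232 -0.26526472] [ 0.3371037  -0.17407414  0.16909976] 9.9
the job is handed in; nothing more can be done
None
```

I pushed the rack over near its top with the open fingers, and it fell flat with its holes up. I then squared it to the reader with a two-finger push and slid it forward until the arm stopped against the reader (about 13 N). After that I backed the arm clear and handed the job in at 9.9 s.

**Last checks:**
- **Squareness:** the rack's yaw is 0.103 rad, against 0.105–0.108 rad for the reader.
- **Position along the front:** the rack's middle is about 0.13 m to the right of the reader's middle, inside the 0.235 m limit.
- **Bystanders:** the tip box, bottle and beaker show no visible change in the top view.
- **Arm:** the wrist force is about zero, so the robot is touching nothing.

**One check disagreed:** positions computed from pixels put the rack's far side 6–11 mm short of the reader, just outside the 6 mm tolerance. I judged this to be calibration or edge-picking error. The reader's own edges were also off in those overlays, and the close side view shows the rack's far left foot corner meeting the bumper line to about 1 mm. The arm also stopped moving there as the force rose.

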